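# Stack the cup tray onto the coffee caddy

## Task

Stack the tray with the two espresso cups on the bottom tray in the stand: lift it level by its rail, feel its four lugs into the corner sockets (the bottom tray lies a little loose in the stand) and press it down gently between the two spring clips, without dropping or ramming it, until it sits flush on the rim. Keep both cups standing in their wells, let go, and leave the things round about where they are.

Things in the scene. Friction and masses are not known exactly. Their poses are not given: they have to be found in the camera images.
- rail (a point): Centre of the carrying rail of the loose cup tray: a level wooden bar 16 mm wide, 24 mm high, 226 mm long, 118 mm above the tray's feet. z up, y along the rail (the tray's long side), x across. The tray is 160 x 236 mm and weighs 0.44 to 0.5 kg with its cups. Its feet are four round lugs at x +-65, y +-103 mm, 14 mm thick, 20 mm long, tapering to 10 mm over the last 4 mm.
- stand: Fixed wooden stand, 188 x 264 mm; origin under its centre, y along its long side. Inside its lip lies the bottom tray, which can slide up to 5.5 mm each way in the stand's x and y (it takes about 3 N; it cannot turn): its own offset is not reported. Its four corner sockets, 16 mm square and 22 mm deep, match the lugs; their mouths and the rim are 61 mm above the origin.
- home (a point): Point 159 mm above the stand's origin: the rail's centre comes to this height, within 6 mm sideways, when the tray sits home, lugs 20 mm in. Steel spring clips (tops 80 mm up) at the bottom tray's two short ends begin to grip the cup tray's ends when the lugs are 8 mm in: it takes 9 to 15 N in all to push it between them, then 5 to 9 N on to the stop; its weight gives 4.4 to 5 N of that.
- cup_a: White porcelain espresso cup, 56 mm high, 62 mm wide, 0.11 kg, standing in a shallow square well of the cup tray under the rail, its middle 62 mm from the rail's centre towards +y. Origin at the height of its foot, 90 mm below the rail's centre; z up.
- cup_b: White porcelain espresso cup, 56 mm high, 62 mm wide, 0.11 kg, standing in a shallow square well of the cup tray under the rail, its middle 62 mm from the rail's centre towards -y. Origin at the height of its foot, 90 mm below the rail's centre; z up.
- pepper_mill: Dark wooden pepper mill, 150 mm high, 58 mm thick; origin under its foot. Bystander.
- salt_shaker: Glass salt shaker, 90 mm high, 44 mm thick; origin under its foot. Bystander.
- honey_jar: Honey jar, 102 mm high, 72 mm thick; origin under its foot. Bystander.
- lemon: Lemon lying, 78 x 55 x 56 mm; origin underneath it. Bystander.
Things that resemble listed ones, but are neither listed nor needed, are in the scene too. Leave any blue or green look-alike of the cup_a alone.

How it is judged:
By the outcome, as a careful person would: the job done as asked, in the order asked, and still so for the second after the job is handed in, with the robot touching nothing.
It also fails if it takes over 64 s, if anything falls off the work surface, if the arm or the gripper's body presses on something with over 40 N, if the wrist force passes 120 N, or if a joint passes its speed limit or range.

## Robot

A 6-joint arm with a two-finger parallel gripper is mounted at the origin on a cart in front of the work surface, level with it; the furniture and walls round the work are solid. World frame = base frame: x ahead of the robot, y to its left, z up, the work surface at z = 0. Lengths are in m, angles in degrees, forces in N, time in s.
With the tool pointing down it reaches from about 0.3 to 1 m from the base axis. Payload 5.1 kg.
Tool frame: the origin (TCP) lies on the centre line of the jaws, within the pads' length; the fingertips stand 14 mm ahead of it and the grasp point (between the pads) lies 5 mm behind it; z points along the fingers, y is the line along which they close (so a half turn about z gives the same grasp; the last joint's range is limited). The gripper opens to 95 mm and grips with 3 to 60 N. Pads are 20 mm wide; open, the fingers measure 119 mm over their backs; the gripper's body (75 mm by 180 mm) begins 59 mm behind the grasp point.
Start: joints at [-79.103, 7.093, 94.555, -0, 78.352, -4.733], TCP at [0.175, -0.626, 0.229] pointing down, gripper open.
Joint ranges: [-149.61, 149.61], [-58.7, 133.49], [1.44, 155.28], [-77.14, 257.14], [18.33, 153.61], [-166.67, 166.67]. Speed limits (degrees/s): [147.25, 147.25, 180, 180, 180, 180].

## Interface

Orientations are given as [roll, pitch, yaw] about the fixed x, y, z axes, in that order (R = Rz(yaw) Ry(pitch) Rx(roll)).
In Python, from workcell import ctrl, cams gives the robot as it stands.
- The arm moves only by the tool move_arm, never from a script. Its argument "motion" is a list of rows, each a list of 7 numbers: the shift along the tool's x, y, z each as a share of 500 mm, from -1 to 1, then the turn, a rotation vector about the tool's x, y, z each as a share of pi/2 rad, from -1 to 1, then the finger opening in mm, from 0 to 95.1. A call has exactly 8 rows; each row shifts and turns the commanded pose from where the row before left it, along the tool's axes as they then stand; what a row does not reach is not made up. A row lasts 1/10 s, in which the tool goes at most 50 mm and 8.59 degrees, less where a joint would pass 70% of its speed; a pose out of reach is approached as far as the arm can. A call with a number of a shift or a turn outside -1 to 1 is refused whole. A call with a gripper value outside its range is refused whole. The fingers move at their own pace and stop on an object; the grip force is fixed at half the most. Time passes only in rows, so rows that do not move let the fingers close, or fill a call up. It gives the time, the measured TCP pose, the force, the opening and the grip force at its end, in the units of the state.
- ctrl.read_state(): the state, without advancing time (a new reading comes with each control period).
- cams.snapshot(name): name is "scene" or "top"; returns a dict with "frame" (384x512x3 uint8, red, green, blue), "fx", "fy", "cx", "cy" (pixels), "xyz" and "rotation" of the camera in the world. Camera axes: x right, y up, looking along -z (the intrinsics and any distortion apply to the point x, -y, -z); pixel columns grow to the right and rows downward; lengths in m; the calibration is good to about 2 mm. A picture is of the moment at which its call begins. There is no depth.
- ctrl.sign_off(): hands the job in; it is judged then, once.
The state is a dict: "t": time; "joint_pos": joint angles; "qvel": joint speeds; "joint_torque": joint torques, N m; "tool_pos": TCP position; "eef_rot": TCP orientation; "force": force on the tool from outside, world axes, zero at the start; "torque": the same for the moment, N m; "opening": opening from 0.0 (shut) to 1.0 (fully open); "finger_force": force on a finger pad.
Only numpy, scipy, OpenCV 4.12 (cv2) and the standard library are available. Lean on these libraries where they do the work, as an engineer would, in place of code of your own. Each camera call takes 0.05 s, during which the arm holds its last target. There are 200 camera calls.

## Working session

There is one attempt and no reset: what is moved stays moved. The work goes in short steps, Python scripts to look and compute and a tool call to move; the robot and the scene stay as the last step left them, time stands still between calls to the robot, and variables do not carry over. Pictures are saved under pics/ and viewed, at most 10 in all, crops included, and the job is handed in when it is done.

Besides the shell and the picture viewer there is one more tool, called after ">>>" by a JSON object that holds its "method" and its "body". move_arm: Moves the arm, as the interface text tells. Its arguments: {"type":"object","properties":{"motion":{"type":"array","items":{"type":"array","items":{"type":"number"}}}},"required":["motion"]}

```bash
mkdir -p pics; ls; python3 - <<'E'
from workcell import ctrl,cams
import cv2,json,numpy as np
print(ctrl.read_state())
for n in("scene","top"):
    s=cams.snapshot(n); cv2.imwrite(f"pics/{n}0.png",cv2.resize(s["frame"][:,:,::-1],None,fx=1.5,fy=1.5,interpolation=cv2.INTER_CUBIC))
    print(n,{k:(np.round(v,4).tolist() if k!="frame" else v.shape) for k,v in s.items()})
E
```

```text
pics
{'t': 0.0, 'joint_pos': array([-7.91008926e+01,  7.13377913e+00,  9.46340727e+01, -1.72584127e-03,
        7.83507405e+01, -4.73192089e+00]), 'qvel': array([ 0.03418149, -0.00945869, -0.09998174, -0.02331378, -0.02511571,
        0.03703051]), 'joint_torque': array([-5.14014619e-05, -4.17600667e+01, -3.59938180e+01,  7.73331430e-02,
        4.92863241e-02, -1.69318660e-04]), 'tool_pos': array([ 0.1749926 , -0.62536565,  0.22738391]), 'eef_rot': array([-1.79881673e+02, -8.09930942e-03,  1.56313702e+01]), 'force': array([ 0.0943973 ,  0.54192679, -0.15833775]), 'torque': array([-0.03408786, -0.01937242, -0.00809496]), 'finger_force': 0.0, 'opening': 1.000187066710237}
scene {'frame': (384, 512, 3), 'fx': 452.301, 'fy': 452.301, 'cx': 262.7762, 'cy': 187.2393, 'xyz': [-0.1187, 0.6292, 1.1491], 'rotation': [44.1609, -0.5071, -132.56]}
top {'frame': (384, 512, 3), 'fx': 468.8941, 'fy': 468.8941, 'cx': 256.2546, 'cy': 183.5021, 'xyz': [0.4754, -0.0449, 1.5755], 'rotation': [5.2676, -0.9272, -90.1162]}
```

View pics/scene0.png

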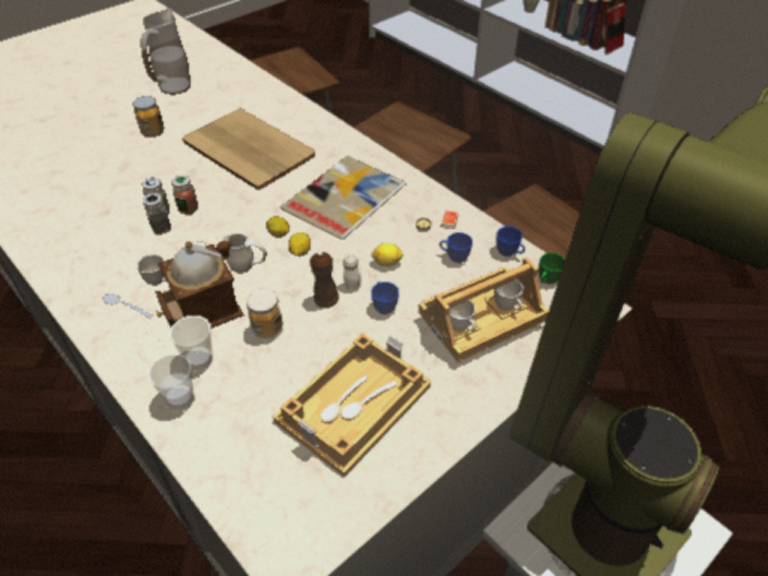

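View pics/top0.png

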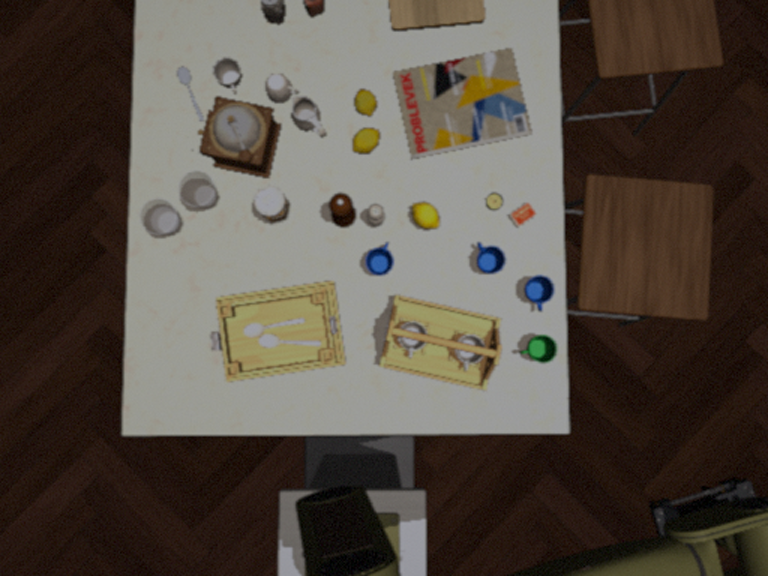

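The cup tray with two white cups and its rail is at about (440,342) in the top view. The stand with the bottom tray and spoons is at (282,332), with clips at (215,340) and (333,325). The blue and green cups standing on the table are look-alikes and stay put. I'll confirm this in one enlarged crop.

```bash
python3 - <<'E'
import cv2
from workcell import cams
f=cams.snapshot("top")["frame"][:,:,::-1]
a=cv2.resize(f[185:262,138:238],None,fx=7.8,fy=7.8,interpolation=cv2.INTER_CUBIC)[:600]
b=cv2.resize(f[192:264,246:346],None,fx=8,fy=8,interpolation=cv2.INTER_CUBIC)
cv2.imwrite("pics/ca.png",a);cv2.imwrite("pics/cb.png",b);print(a.shape,b.shape)
E
```

```text
(600, 780, 3) (576, 800, 3)
```

View pics/ca.png

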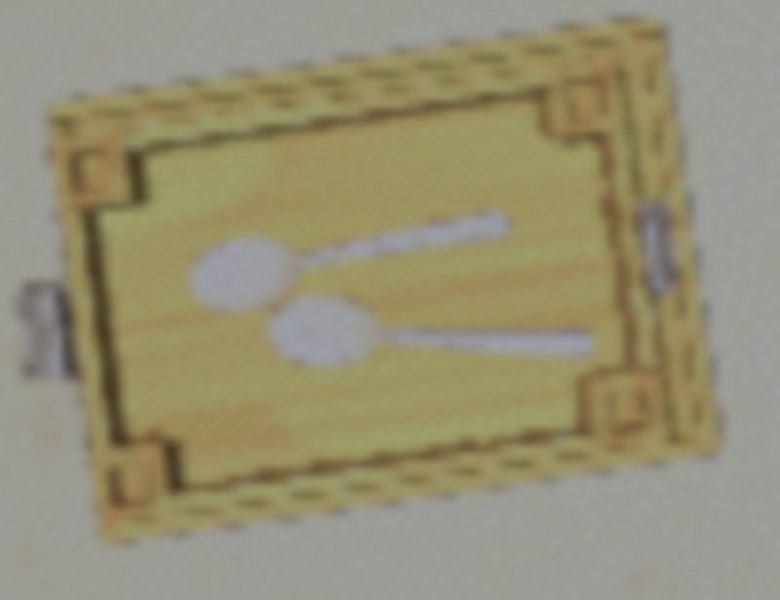

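View pics/cb.png

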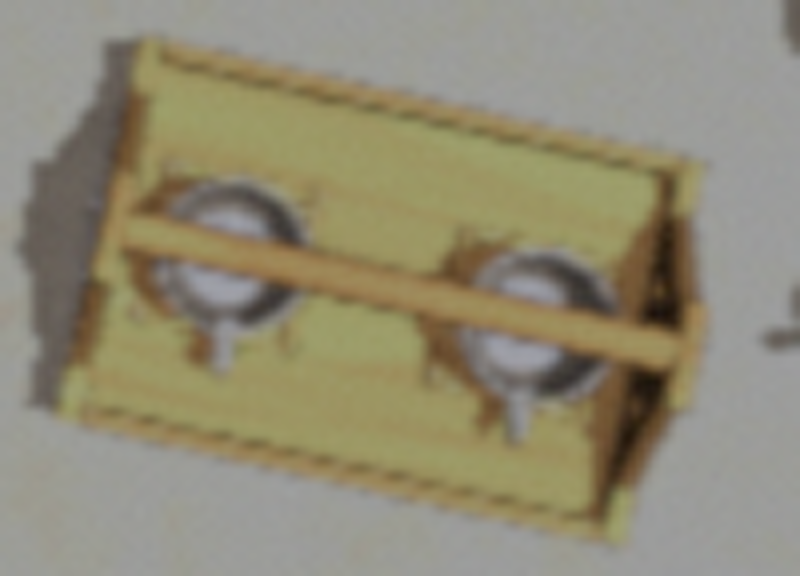

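The crops show what I need.
- **Bottom tray:** socket mouths at about (97,173), (582,103), (143,478) and (627,404).
- **Cup tray:** both cups are white with the rail above them. The rail's top centreline runs from about (128,232) to (690,347). This is the tray meant.

```bash
cat >h.py <<'E'
import numpy as np,cv2
from scipy.spatial.transform import Rotation as R
from workcell import ctrl,cams
def ray(s,u,v,z):
    d=R.from_euler("xyz",s["rotation"],degrees=True).apply([(u-s["cx"])/s["fx"],-(v-s["cy"])/s["fy"],-1.])
    c=np.array(s["xyz"]);return c+d*(z-c[2])/d[2]
def proj(s,p):
    q=R.from_euler("xyz",s["rotation"],degrees=True).inv().apply(np.array(p)-s["xyz"])
    return np.array([s["cx"]-s["fx"]*q[...,0]/q[...,2],s["cy"]+s["fy"]*q[...,1]/q[...,2]]).T
E
python3 - <<'E'
from h import *
s=cams.snapshot("top")
print({k:s[k] for k in s if k not in("frame",)}.keys())
a=np.array([ray(s,138+x/7.8,185+y/7.8,.061) for x,y in[(97,173),(582,103),(143,478),(627,404)]])
print(a.round(4),a.mean(0),[np.linalg.norm(a[i]-a[j]) for i,j in[(0,1),(2,3),(0,2),(1,3)]])
d=a[0]+a[2]-a[1]-a[3];print("stand yaw of +y",np.degrees(np.arctan2(-d[0],d[1])))
d=a[0]+a[1]-a[2]-a[3];print("yaw of x",np.degrees(np.arctan2(d[1],d[0])))
b=np.array([ray(s,246+x/8,192+y/8,.130) for x,y in[(128,232),(690,347)]])
d=b[0]-b[1];print(b,b.mean(0),np.linalg.norm(d),np.degrees(np.arctan2(-d[0],d[1])))
c=np.array([ray(s,246+x/8,192+y/8,.08) for x,y in[(232,255),(542,325)]]);print("cups",c,c.mean(0))
E
```

```text
dict_keys(['fx', 'fy', 'cx', 'cy', 'xyz', 'rotation'])
[[0.5386 0.271  0.061 ]
 [0.5673 0.0714 0.061 ]
 [0.4138 0.2499 0.061 ]
 [0.4434 0.0521 0.061 ]] [0.49079522 0.16106672 0.061     ] [np.float64(0.20163812785253382), np.float64(0.19997997624484803), np.float64(0.12662265339006049), np.float64(0.12540530865577507)]
stand yaw of +y 8.353191441479153
yaw of x 9.217509879160225
[[ 0.49281849 -0.08599582  0.13      ]
 [ 0.44838605 -0.3018057   0.13      ]] [ 0.47060227 -0.19390076  0.13      ] 0.2203364406312617 -11.633886686059009
cups [[ 0.4842324  -0.12874427  0.08      ]
 [ 0.45628064 -0.25186701  0.08      ]] [ 0.47025652 -0.19030564  0.08      ]
```

```bash
python3 - <<'E'
import cv2
from workcell import cams
f=cams.snapshot("scene")["frame"][:,:,::-1]
cv2.imwrite("pics/cs.png",cv2.resize(f[172:316,178:370],None,fx=4.16,fy=4.16,interpolation=cv2.INTER_CUBIC))
E
```

```text
(no output)
```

View pics/cs.png

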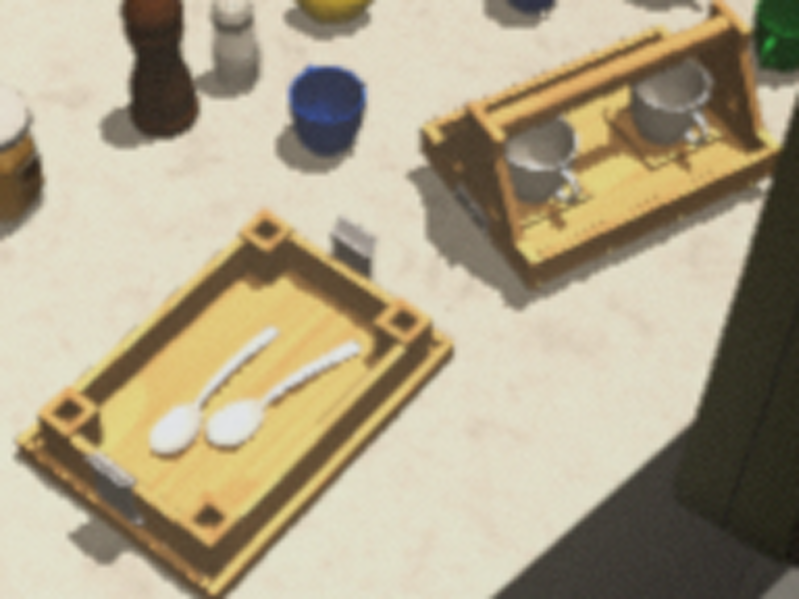

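The scene crop shows the socket mouths at about (70,410), (266,231), (403,320) and (210,516), and the rail's top running from (487,122) to (718,22). I'll fit both cameras together.

```bash
cat >fit.py <<'E'
from h import *
from scipy.optimize import least_squares
def fit(obs,x0):  # obs: (cam snapshot, model pts Nx3, pix Nx2); pose x,y,yaw
    def pr(p,s,M): return proj(s,R.from_euler("z",p[2],degrees=True).apply(M)+[p[0],p[1],0])
    f=lambda p:np.concatenate([(pr(p,s,M)-q).ravel() for s,M,q in obs])
    r=least_squares(f,x0,x_scale=[.01,.01,1]);return r.x,r.fun.reshape(-1,2).round(2)
def px(L,x0,y0,k): return np.array([[x0+(x+.5)/k-.5,y0+(y+.5)/k-.5] for x,y in L])
E
python3 - <<'E'
from fit import *
t=cams.snapshot("top");s=cams.snapshot("scene")
M=np.array([[.065,.103,.061],[.065,-.103,.061],[-.065,.103,.061],[-.065,-.103,.061]])
T=px([(97,173),(582,103),(143,478),(627,404)],138,185,7.8)
S=px([(70,410),(266,231),(210,516),(403,320)],178,172,4.16)
for o in([(t,M,T)],[(s,M,S)],[(t,M,T),(s,M,S)]):print(*fit(o,[.49,.16,9]))
L=np.array([[0,.113,.130],[0,-.113,.130]])
T=px([(128,232),(690,347)],246,192,8);S=px([(487,122),(718,22)],178,172,4.16)
for o in([(t,L,T)],[(s,L,S)],[(t,L,T),(s,L,S)]):print(*fit(o,[.47,-.19,-12]))
E
```

```text
[0.49224575 0.16245689 8.59648406] [[-0.51 -0.34]
 [ 0.77 -0.98]
 [-1.06  0.82]
 [ 0.81  0.45]]
[0.49235242 0.16335452 8.37356111] [[-0.34  0.1 ]
 [ 0.07 -0.42]
 [-0.    0.29]
 [ 0.29 -0.12]]
[0.49234575 0.16293204 8.48018867] [[-0.62 -0.44]
 [ 0.67 -0.95]
 [-1.25  0.73]
 [ 0.63  0.49]
 [-0.2   0.08]
 [ 0.11 -0.5 ]
 [ 0.2   0.21]
 [ 0.37 -0.25]]
[  0.47196424  -0.19256969 -11.61999446] [[-0.9  -0.18]
 [ 0.9   0.17]]
[  0.47316208  -0.18454533 -11.31165837] [[-1.23  1.09]
 [ 1.31 -1.39]]
[  0.47309659  -0.18936341 -11.47416497] [[-1.96 -0.46]
 [-0.13 -0.29]
 [-0.17  0.25]
 [ 2.35 -2.01]]
```

```bash
cat >plan.py <<'E'
# n equal rows (tool shift then turn) taking the tool, pointing down, from measured/given pose to target: prints the row
from h import *
def plan(p0,y0,p1,y1,n):
    d=np.subtract(p1,p0);w=(y1-y0)/n
    A=sum(R.from_euler("z",y0+w*i,degrees=True).as_matrix() for i in range(n))@np.diag([1,-1,-1])
    x=np.linalg.solve(A,d)/.5;print("rows",n,x.round(4),"rz",round(-w/90,4))
def st():
    s=ctrl.read_state();print(round(s["t"],2),s["tool_pos"].round(4),s["eef_rot"].round(2),s["force"].round(1),s["torque"].round(2),round(s["opening"]*95.1,1),round(s["finger_force"],1))
E
python3 -c "
from plan import *
plan([.175,-.626,.229],15.6,[.472,-.1905,.20],78.5,16)
plan([.472,-.1905,.20],78.5,[.472,-.1905,.113],78.5,8)"
```

```text
rows 16 [ 0.0681 -0.0128  0.0036] rz -0.0437
rows 8 [0.     0.     0.0218] rz -0.0
```

>>> {"method": "move_arm", "body": {"motion": [[0.0681, -0.0128, 0.0036, 0, 0, -0.0437, 95], [0.0681, -0.0128, 0.0036, 0, 0, -0.0437, 95], [0.0681, -0.0128, 0.0036, 0, 0, -0.0437, 95], [0.0681, -0.0128, 0.0036, 0, 0, -0.0437, 95], [0.0681, -0.0128, 0.0036, 0, 0, -0.0437, 95], [0.0681, -0.0128, 0.0036, 0, 0, -0.0437, 95], [0.0681, -0.0128, 0.0036, 0, 0, -0.0437, 95], [0.0681, -0.0128, 0.0036, 0, 0, -0.0437, 95]]}}

```text
t: 1.15
tool_pos: [0.3856, -0.4488, 0.2143]
eef_rot: [180.0, -0.0, 47.3]
force: [-0.8, -0.7, 1.2]
opening: 0.999
finger_force: 0.0
```

>>> {"method": "move_arm", "body": {"motion": [[0.0681, -0.0128, 0.0036, 0, 0, -0.0437, 95], [0.0681, -0.0128, 0.0036, 0, 0, -0.0437, 95], [0.0681, -0.0128, 0.0036, 0, 0, -0.0437, 95], [0.0681, -0.0128, 0.0036, 0, 0, -0.0437, 95], [0.0681, -0.0128, 0.0036, 0, 0, -0.0437, 95], [0.0681, -0.0128, 0.0036, 0, 0, -0.0437, 95], [0.0681, -0.0128, 0.0036, 0, 0, -0.0437, 95], [0.0681, -0.0128, 0.0036, 0, 0, -0.0437, 95]]}}

```text
t: 1.95
tool_pos: [0.4717, -0.1889, 0.2]
eef_rot: [180.0, 0.0, 78.7]
force: [1.4, 0.7, -0.3]
opening: 0.998
finger_force: 0.0
```

```bash
python3 - <<'E'
from plan import *
st()
f=cams.snapshot("top")["frame"][:,:,::-1]
b=cv2.resize(f[185:265,236:346],None,fx=7,fy=7,interpolation=cv2.INTER_CUBIC)
s=cams.snapshot("scene")["frame"][:,:,::-1]
cv2.imwrite("pics/g1.png",cv2.resize(s[150:262,270:400],None,fx=5,fy=5,interpolation=cv2.INTER_CUBIC));cv2.imwrite("pics/g1t.png",b)
E
```

```text
1.95 [ 0.4717 -0.1889  0.2   ] [179.97   0.    78.72] [ 1.4  0.7 -0.3] [-0.06 -0.07  0.02] 94.9 0.0
```

View pics/g1.png

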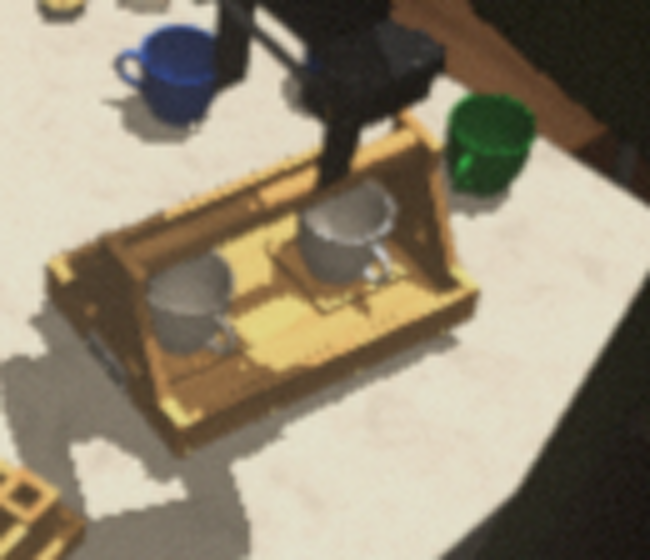

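The fingers straddle the rail, the far one at (235,80) and the near one at (340,180). I'll check the tray centre once more from the outline corners in the earlier crops.

```bash
python3 - <<'E'
from fit import *
t=cams.snapshot("top");s=cams.snapshot("scene")
T=px([(145,40),(65,410),(700,165),(615,540)],246,192,8)
S=px([(425,130),(527,265),(780,148)],178,172,4.16)  # +y+x, +y-x, -y-x top corners
for h in(.03,.04,.05,.06):
    M=np.array([[.08,.118,h],[-.08,.118,h],[.08,-.118,h],[-.08,-.118,h]])
    for o in([(t,M,T)],[(s,M[[0,1,3]],S)],[(t,M,T),(s,M[[0,1,3]],S)]):
        p,r=fit(o,[.47,-.19,-12]);print(h,p.round(4),np.sqrt((r**2).mean()).round(2))
E
```

```text
0.03 [  0.4724  -0.1914 -13.0645] 0.58
0.03 [  0.4829  -0.2031 -13.0479] 0.64
0.03 [  0.4758  -0.1949 -13.235 ] 1.54
0.04 [  0.4725  -0.1905 -13.0632] 0.76
0.04 [  0.4779  -0.1962 -12.9846] 0.71
0.04 [  0.4742  -0.1922 -13.1321] 1.03
0.05 [  0.4725  -0.1896 -13.0619] 0.95
0.05 [  0.4728  -0.1892 -12.9197] 0.86
0.05 [  0.4726  -0.1894 -13.0285] 0.91
0.06 [  0.4726  -0.1886 -13.0607] 1.15
0.06 [  0.4677  -0.1823 -12.8531] 1.04
0.06 [  0.471   -0.1867 -12.924 ] 1.32
```

>>> {"method": "move_arm", "body": {"motion": [[0, 0.0016, 0.025, 0, 0, 0.015, 95], [0, 0, 0.03, 0, 0, 0, 95], [0, 0, 0.03, 0, 0, 0, 95], [0, 0, 0.03, 0, 0, 0, 95], [0, 0, 0.025, 0, 0, 0, 95], [0, 0, 0.02, 0, 0, 0, 95], [0, 0, 0.014, 0, 0, 0, 95], [0, 0, 0, 0, 0, 0, 60]]}}

```text
t: 2.95
tool_pos: [0.4717, -0.1901, 0.1116]
eef_rot: [-179.9, -0.0, 77.2]
force: [-1.6, 0.2, 0.5]
opening: 0.957
finger_force: 0.0
```

>>> {"method": "move_arm", "body": {"motion": [[0, 0, 0, 0, 0, 0, 40], [0, 0, 0, 0, 0, 0, 30], [0, 0, 0, 0, 0, 0, 22], [0, 0, 0, 0, 0, 0, 18], [0, 0, 0, 0, 0, 0, 14], [0, 0, 0, 0, 0, 0, 10], [0, 0, 0, 0, 0, 0, 10], [0, 0, 0, 0, 0, 0, 10]]}}

```text
t: 3.75
tool_pos: [0.4723, -0.1904, 0.1128]
eef_rot: [-180.0, 0.0, 77.2]
force: [0.1, 0.1, 0.4]
opening: 0.302
finger_force: 0.0
```

>>> {"method": "move_arm", "body": {"motion": [[0, 0, 0, 0, 0, 0, 10], [0, 0, 0, 0, 0, 0, 10], [0, 0, 0, 0, 0, 0, 10], [0, 0, 0, 0, 0, 0, 10], [0, 0, 0, 0, 0, 0, 5], [0, 0, 0, 0, 0, 0, 5], [0, 0, 0, 0, 0, 0, 5], [0, 0, 0, 0, 0, 0, 5]]}}

```text
t: 4.55
tool_pos: [0.4724, -0.1904, 0.1129]
eef_rot: [180.0, 0.0, 77.2]
force: [1.9, -0.1, -0.6]
opening: 0.167
finger_force: 30.0
```

Gripped: the opening is 15.9 mm at 30 N. I'll lift gently.

>>> {"method": "move_arm", "body": {"motion": [[0, 0, -0.002, 0, 0, 0, 5], [0, 0, -0.006, 0, 0, 0, 5], [0, 0, -0.01, 0, 0, 0, 5], [0, 0, -0.015, 0, 0, 0, 5], [0, 0, -0.02, 0, 0, 0, 5], [0, 0, -0.02, 0, 0, 0, 5], [0, 0, -0.02, 0, 0, 0, 5], [0, 0, -0.02, 0, 0, 0, 5]]}}

```text
t: 5.35
tool_pos: [0.4725, -0.1905, 0.1707]
eef_rot: [180.0, 0.0, 77.2]
force: [-0.5, -0.6, -4.4]
opening: 0.164
finger_force: 30.0
```

>>> {"method": "move_arm", "body": {"motion": [[0, 0, -0.025, 0, 0, 0, 5], [0, 0, -0.025, 0, 0, 0, 5], [0, 0, -0.025, 0, 0, 0, 5], [0, 0, -0.025, 0, 0, 0, 5], [0, 0, -0.02, 0, 0, 0, 5], [0, 0, -0.01, 0, 0, 0, 5], [0, 0, -0.005, 0, 0, 0, 5], [0, 0, 0, 0, 0, 0, 5]]}}

```text
t: 6.15
tool_pos: [0.4723, -0.1904, 0.2369]
eef_rot: [-180.0, -0.0, 77.2]
force: [-0.5, -0.6, -3.7]
opening: 0.16
finger_force: 30.0
```

```bash
python3 - <<'E'
from plan import *
st();s=ctrl.read_state()
plan(s["tool_pos"],s["eef_rot"][2],[.4923,.163,.240],98.5,24)
f=cams.snapshot("top")["frame"][:,:,::-1]
g=cams.snapshot("scene")["frame"][:,:,::-1]
a=cv2.resize(f[185:275,240:360],None,fx=5,fy=5,interpolation=cv2.INTER_CUBIC)
cv2.imwrite("pics/lt.png",a);cv2.imwrite("pics/ls.png",cv2.resize(g[100:250,260:420],None,fx=4,fy=4,interpolation=cv2.INTER_CUBIC))
E
```

```text
6.15 [ 0.4723 -0.1904  0.2369] [-180.     -0.     77.21] [-0.5 -0.6 -3.7] [-0.01 -0.1   0.01] 15.3 30.0
rows 24 [ 0.0297  0.0003 -0.0003] rz -0.0099
```

View pics/ls.png

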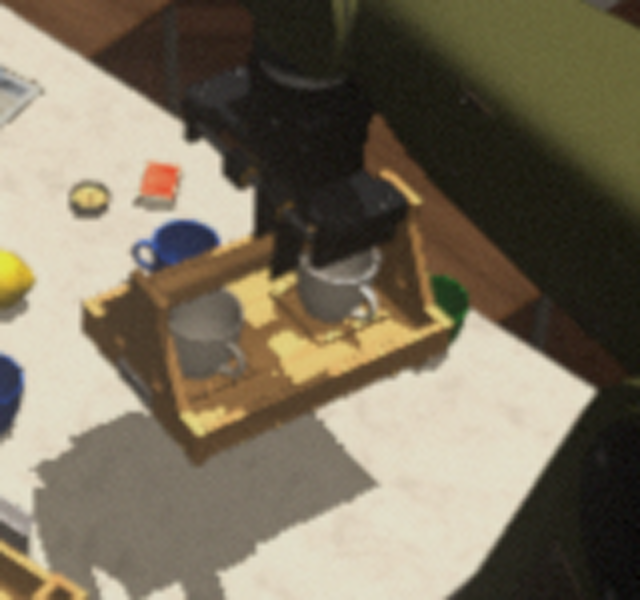

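The tray is lifted level with both cups standing in their wells. Its top corners are at (85,305), (195,430) and (452,325), so I can check its centre and yaw against the TCP.

```bash
python3 - <<'E'
from fit import *
s=cams.snapshot("scene")
S=px([(85,305),(193,428),(450,326)],260,100,4)
for h in(.048,.052,.056):
    M=np.array([[.08,.118,h+.124],[-.08,.118,h+.124],[-.08,-.118,h+.124]])
    print(h,*fit([(s,M,S)],[.47,-.19,-12]))
E
```

```text
0.048 [  0.47459387  -0.1923139  -13.59473569] [[-0.93 -1.62]
 [ 0.21  1.64]
 [ 0.7  -0.43]]
0.052 [  0.4723155   -0.18919235 -13.56040025] [[-1.1  -1.67]
 [ 0.17  1.72]
 [ 0.9  -0.5 ]]
0.056 [  0.4700378   -0.18607118 -13.52564914] [[-1.27 -1.73]
 [ 0.14  1.79]
 [ 1.11 -0.57]]
```

>>> {"method": "move_arm", "body": {"motion": [[0.01, 0, 0, 0, 0, -0.004, 5], [0.02, 0, 0, 0, 0, -0.01, 5], [0.03, 0, 0, 0, 0, -0.01, 5], [0.03, 0, 0, 0, 0, -0.01, 5], [0.03, 0, 0, 0, 0, -0.01, 5], [0.03, 0, 0, 0, 0, -0.01, 5], [0.03, 0, 0, 0, 0, -0.01, 5], [0.03, 0, 0, 0, 0, -0.01, 5]]}}

```text
t: 7.1
tool_pos: [0.4902, -0.0855, 0.2369]
eef_rot: [180.0, -0.0, 84.0]
force: [-0.8, -0.6, -4.1]
opening: 0.166
finger_force: 30.0
```

>>> {"method": "move_arm", "body": {"motion": [[0.03, 0, 0, 0, 0, -0.01, 5], [0.03, 0, 0, 0, 0, -0.01, 5], [0.03, 0, 0, 0, 0, -0.01, 5], [0.03, 0, 0, 0, 0, -0.01, 5], [0.03, 0, 0, 0, 0, -0.01, 5], [0.03, 0, 0, 0, 0, -0.01, 5], [0.03, 0, 0, 0, 0, -0.01, 5], [0.03, 0, 0, 0, 0, -0.01, 5]]}}

```text
t: 7.9
tool_pos: [0.4962, 0.0341, 0.2369]
eef_rot: [180.0, -0.0, 91.1]
force: [1.1, 0.3, -4.1]
opening: 0.166
finger_force: 30.0
```

>>> {"method": "move_arm", "body": {"motion": [[0.03, 0, 0, 0, 0, -0.01, 5], [0.03, 0, 0, 0, 0, -0.01, 5], [0.03, 0, 0, 0, 0, -0.01, 5], [0.03, 0, 0, 0, 0, -0.01, 5], [0.03, 0, 0, 0, 0, -0.01, 5], [0.03, 0, 0, 0, 0, -0.01, 5], [0.02, 0, 0, 0, 0, -0.01, 5], [0.01, 0, 0, 0, 0, 0, 5]]}}

```text
t: 8.7
tool_pos: [0.4891, 0.1386, 0.2368]
eef_rot: [-180.0, 0.0, 97.5]
force: [-0.3, 0.2, -4.6]
opening: 0.168
finger_force: 30.0
```

```bash
python3 - <<'E'
from plan import *
st();s=ctrl.read_state()
plan(s["tool_pos"],s["eef_rot"][2],[.4923,.163,.205],98.5,8)
E
```

```text
8.7 [0.4891 0.1386 0.2368] [-179.99    0.     97.46] [-0.3  0.2 -4.6] [-0.11 -0.07  0.05] 16.0 30.0
rows 8 [0.0059 0.0016 0.0079] rz -0.0014
```

>>> {"method": "move_arm", "body": {"motion": [[0.006, 0.0016, 0.006, 0, 0, -0.0014, 5], [0.006, 0.0016, 0.012, 0, 0, -0.0014, 5], [0.006, 0.0016, 0.018, 0, 0, -0.0014, 5], [0.006, 0.0016, 0.018, 0, 0, -0.0014, 5], [0.006, 0.0016, 0.018, 0, 0, -0.0014, 5], [0.006, 0.0016, 0.015, 0, 0, -0.0014, 5], [0.006, 0.0016, 0.009, 0, 0, -0.0014, 5], [0.005, 0.0016, 0.004, 0, 0, -0.0014, 5]]}}

```text
t: 9.5
tool_pos: [0.4922, 0.1618, 0.186]
eef_rot: [-179.9, 0.0, 98.4]
force: [-0.2, -0.7, -5.6]
opening: 0.168
finger_force: 30.0
```

```bash
python3 - <<'E'
from plan import *
st()
g=cams.snapshot("scene")["frame"][:,:,::-1]
cv2.imwrite("pics/p1.png",cv2.resize(g[180:325,165:315],None,fx=4.1,fy=4.1,interpolation=cv2.INTER_CUBIC))
E
```

```text
9.5 [0.4922 0.1618 0.186 ] [-179.94    0.     98.38] [-0.2 -0.7 -5.6] [ 0.   -0.06  0.02] 16.0 30.0
```

View pics/p1.png

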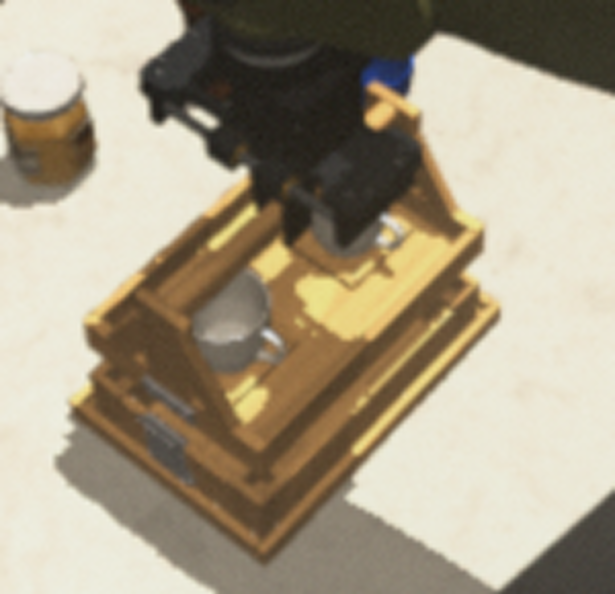

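The tray hangs level over the bottom tray. Its corners at (258,450), (87,320) and (482,235) are in line with those below. Now I'll feel downwards.

>>> {"method": "move_arm", "body": {"motion": [[0, 0, 0.003, 0, 0, 0, 5], [0, 0, 0.003, 0, 0, 0, 5], [0, 0, 0.003, 0, 0, 0, 5], [0, 0, 0.003, 0, 0, 0, 5], [0, 0, 0.003, 0, 0, 0, 5], [0, 0, 0.003, 0, 0, 0, 5], [0, 0, 0.003, 0, 0, 0, 5], [0, 0, 0.002, 0, 0, 0, 5]]}}

```text
t: 10.35
tool_pos: [0.4924, 0.1616, 0.1751]
eef_rot: [-180.0, -0.0, 98.4]
force: [0.4, -0.6, -5.4]
opening: 0.169
finger_force: 30.0
```

>>> {"method": "move_arm", "body": {"motion": [[0, 0, 0.001, 0, 0, 0, 5], [0, 0, 0.001, 0, 0, 0, 5], [0, 0, 0.001, 0, 0, 0, 5], [0, 0, 0.001, 0, 0, 0, 5], [0, 0, 0.0005, 0, 0, 0, 5], [0, 0, 0, 0, 0, 0, 5], [0, 0, 0, 0, 0, 0, 5], [0, 0, 0, 0, 0, 0, 5]]}}

```text
t: 11.15
tool_pos: [0.4925, 0.1617, 0.1732]
eef_rot: [180.0, 0.0, 98.4]
force: [0.3, 0.3, -4.6]
opening: 0.168
finger_force: 30.0
```

```bash
python3 - <<'E'
from plan import *
st()
E
```

```text
11.15 [0.4925 0.1617 0.1732] [179.99   0.    98.38] [ 0.3  0.3 -4.6] [ 0.   -0.15 -0.03] 16.0 30.0
```

>>> {"method": "move_arm", "body": {"motion": [[0, 0, 0.001, 0, 0, 0, 5], [0, 0, 0.001, 0, 0, 0, 5], [0, 0, 0.001, 0, 0, 0, 5], [0, 0, 0.001, 0, 0, 0, 5], [0, 0, 0.001, 0, 0, 0, 5], [0, 0, 0, 0, 0, 0, 5], [0, 0, 0, 0, 0, 0, 5], [0, 0, 0, 0, 0, 0, 5]]}}

```text
t: 11.95
tool_pos: [0.4927, 0.1619, 0.171]
eef_rot: [180.0, -0.0, 98.4]
force: [-1.2, 1.9, -1.2]
opening: 0.166
finger_force: 30.0
```

```bash
python3 - <<'E'
from plan import *
st()
E
```

```text
11.95 [0.4927 0.1619 0.171 ] [ 1.7996e+02 -3.0000e-02  9.8370e+01] [-1.2  1.9 -1.2] [ 0.28  0.06 -0.11] 15.7 30.0
```

Contact: about 3 N up, with a side push toward +y and -x. I'll yield that way.

>>> {"method": "move_arm", "body": {"motion": [[0.0008, -0.0003, 0, 0, 0, 0, 5], [0.0008, -0.0003, 0, 0, 0, 0, 5], [0.0008, -0.0003, 0, 0, 0, 0, 5], [0.0008, -0.0003, 0, 0, 0, 0, 5], [0, 0, 0, 0, 0, 0, 5], [0, 0, 0, 0, 0, 0, 5], [0, 0, 0, 0, 0, 0, 5], [0, 0, 0, 0, 0, 0, 5]]}}

```text
t: 12.75
tool_pos: [0.4916, 0.1631, 0.1705]
eef_rot: [-180.0, 0.0, 98.4]
force: [0.4, -0.9, -4.5]
opening: 0.17
finger_force: 30.0
```

```bash
python3 - <<'E'
from plan import *
for i in range(4): st();cams.snapshot("top")
E
```

```text
12.75 [0.4916 0.1631 0.1705] [-179.98    0.     98.38] [ 0.4 -0.9 -4.5] [-0.01 -0.19  0.03] 16.1 30.0
12.8 [0.4916 0.1631 0.1705] [-179.98   -0.     98.38] [ 0.3  0.8 -4. ] [-0.04 -0.14 -0.06] 15.9 30.0
12.85 [0.4916 0.1631 0.1705] [-179.98    0.     98.38] [ 0.1 -0.1 -4.3] [ 0.03 -0.2  -0.04] 15.6 30.0
12.9 [0.4916 0.1632 0.1706] [-179.99   -0.     98.38] [ 0.3 -0.3 -4.3] [ 0.01 -0.18  0.05] 16.2 30.0
```

Free again. I'll go down 2 mm more.

>>> {"method": "move_arm", "body": {"motion": [[0, 0, 0.001, 0, 0, 0, 5], [0, 0, 0.001, 0, 0, 0, 5], [0, 0, 0.001, 0, 0, 0, 5], [0, 0, 0.001, 0, 0, 0, 5], [0, 0, 0, 0, 0, 0, 5], [0, 0, 0, 0, 0, 0, 5], [0, 0, 0, 0, 0, 0, 5], [0, 0, 0, 0, 0, 0, 5]]}}

```text
t: 13.75
tool_pos: [0.4917, 0.1632, 0.1686]
eef_rot: [180.0, -0.0, 98.4]
force: [0.7, 0.1, -4.3]
opening: 0.169
finger_force: 30.0
```

```bash
python3 - <<'E'
from plan import *
for i in range(3): st();cams.snapshot("top")
E
```

```text
13.75 [0.4917 0.1632 0.1686] [179.99  -0.    98.37] [ 0.7  0.1 -4.3] [ 0.05 -0.29 -0.04] 16.0 30.0
13.8 [0.4917 0.1632 0.1686] [179.99  -0.    98.37] [ 0.7  0.1 -4.3] [ 0.06 -0.32 -0.09] 15.8 30.0
13.85 [0.4917 0.1632 0.1686] [179.99  -0.    98.37] [ 0.1  0.2 -4.9] [ 0.08 -0.39 -0.05] 15.9 30.0
```

A slight x push is building up. I'll ease +x 0.7 mm and continue down to about 7 mm in, just short of the clips.

>>> {"method": "move_arm", "body": {"motion": [[0, 0.0007, 0, 0, 0, 0, 5], [0, 0.0007, 0, 0, 0, 0, 5], [0, 0, 0.001, 0, 0, 0, 5], [0, 0, 0.001, 0, 0, 0, 5], [0, 0, 0.001, 0, 0, 0, 5], [0, 0, 0, 0, 0, 0, 5], [0, 0, 0, 0, 0, 0, 5], [0, 0, 0, 0, 0, 0, 5]]}}

```text
t: 14.7
tool_pos: [0.4923, 0.1633, 0.1671]
eef_rot: [-180.0, 0.0, 98.4]
force: [0.2, 0.1, -4.2]
opening: 0.163
finger_force: 30.0
```

```bash
python3 - <<'E'
from plan import *
for i in range(4): st();cams.snapshot("top")
E
```

```text
14.7 [0.4923 0.1633 0.1671] [-180.      0.     98.38] [ 0.2  0.1 -4.2] [-0.   -0.14  0.02] 15.5 30.0
14.75 [0.4924 0.1633 0.1671] [-180.     -0.     98.38] [-0.5 -0.  -6.1] [ 0.01 -0.1  -0.03] 16.0 30.0
14.8 [0.4923 0.1633 0.1671] [-180.      0.     98.37] [-0.  -1.1 -5.2] [-0.01 -0.12  0.02] 15.8 30.0
14.85 [0.4924 0.1633 0.1671] [180.     0.    98.38] [ 0.5  0.3 -5. ] [ 0.01 -0.13 -0.02] 15.8 30.0
```

Free, about 7 mm in. Now the clips.

>>> {"method": "move_arm", "body": {"motion": [[0, 0, 0.001, 0, 0, 0, 5], [0, 0, 0.001, 0, 0, 0, 5], [0, 0, 0.001, 0, 0, 0, 5], [0, 0, 0.001, 0, 0, 0, 5], [0, 0, 0.001, 0, 0, 0, 5], [0, 0, 0.001, 0, 0, 0, 5], [0, 0, 0, 0, 0, 0, 5], [0, 0, 0, 0, 0, 0, 5]]}}

```text
t: 15.7
tool_pos: [0.4928, 0.1634, 0.1648]
eef_rot: [179.9, -0.0, 98.4]
force: [-1.3, 0.9, 1.4]
opening: 0.164
finger_force: 30.0
```

```bash
python3 - <<'E'
from plan import *
for i in range(3): st();cams.snapshot("top")
E
```

```text
15.7 [0.4928 0.1634 0.1648] [ 1.7993e+02 -1.0000e-02  9.8370e+01] [-1.3  0.9  1.4] [ 0.19  0.09 -0.01] 15.6 30.0
15.75 [0.4928 0.1634 0.1647] [ 1.7993e+02 -1.0000e-02  9.8380e+01] [-0.6  1.7  1.5] [ 0.24  0.01 -0.06] 15.7 30.0
15.8 [0.4927 0.1634 0.1646] [ 1.7993e+02 -1.0000e-02  9.8380e+01] [0.  1.4 0.7] [ 0.19 -0.05 -0.06] 16.0 30.0
```

>>> {"method": "move_arm", "body": {"motion": [[0.0006, 0, 0.001, 0, 0, 0, 5], [0.0006, 0, 0.001, 0, 0, 0, 5], [0, 0, 0.001, 0, 0, 0, 5], [0, 0, 0.001, 0, 0, 0, 5], [0, 0, 0.001, 0, 0, 0, 5], [0, 0, 0.001, 0, 0, 0, 5], [0, 0, 0, 0, 0, 0, 5], [0, 0, 0, 0, 0, 0, 5]]}}

```text
t: 16.65
tool_pos: [0.4926, 0.1638, 0.1613]
eef_rot: [179.9, 0.0, 98.4]
force: [0.9, 0.2, 4.0]
opening: 0.17
finger_force: 30.0
```

```bash
python3 - <<'E'
from plan import *
for i in range(3): st();cams.snapshot("top")
E
```

```text
16.65 [0.4926 0.1638 0.1613] [1.7995e+02 1.0000e-02 9.8370e+01] [0.9 0.2 4. ] [-0.11 -0.41  0.01] 16.2 30.0
16.7 [0.4926 0.1639 0.1613] [179.94   0.    98.38] [1.  0.1 3.9] [-0.06 -0.43 -0.05] 15.8 30.0
16.75 [0.4926 0.1639 0.1613] [179.95   0.    98.38] [1.6 0.1 4.2] [-0.03 -0.45 -0.1 ] 16.1 30.0
```

>>> {"method": "move_arm", "body": {"motion": [[0, 0.0005, 0.001, 0, 0, 0, 5], [0, 0.0005, 0.001, 0, 0, 0, 5], [0, 0, 0.001, 0, 0, 0, 5], [0, 0, 0.001, 0, 0, 0, 5], [0, 0, 0.001, 0, 0, 0, 5], [0, 0, 0.001, 0, 0, 0, 5], [0, 0, 0.001, 0, 0, 0, 5], [0, 0, 0, 0, 0, 0, 5]]}}

```text
t: 17.6
tool_pos: [0.4924, 0.1638, 0.1567]
eef_rot: [-179.9, 0.0, 98.4]
force: [1.2, -0.5, 0.8]
opening: 0.169
finger_force: 30.0
```

```bash
python3 - <<'E'
from plan import *
for i in range(3): st();cams.snapshot("top")
E
```

```text
17.6 [0.4924 0.1638 0.1567] [-1.7994e+02  1.0000e-02  9.8370e+01] [ 1.2 -0.5  0.8] [ 0.02 -0.46 -0.04] 16.1 30.0
17.65 [0.4923 0.1638 0.1567] [-179.94    0.     98.38] [ 1.9 -0.4  0.2] [-0.02 -0.46 -0.08] 15.7 30.0
17.7 [0.4924 0.1638 0.1567] [-1.7994e+02  1.0000e-02  9.8380e+01] [ 2.  -0.3 -0.3] [-0.01 -0.49 -0.08] 16.0 30.0
```

Past the clip peak, with 2.7 mm nominally left. I'll press on gently to the stop.

>>> {"method": "move_arm", "body": {"motion": [[0, 0.0008, 0.001, 0, 0, 0, 5], [0, 0.0004, 0.001, 0, 0, 0, 5], [0, 0, 0.001, 0, 0, 0, 5], [0, 0, 0.0008, 0, 0, 0, 5], [0, 0, 0.0008, 0, 0, 0, 5], [0, 0, 0.0004, 0, 0, 0, 5], [0, 0, 0, 0, 0, 0, 5], [0, 0, 0, 0, 0, 0, 5]]}}

```text
t: 18.55
tool_pos: [0.4931, 0.164, 0.1549]
eef_rot: [-180.0, 0.0, 98.4]
force: [-2.1, -0.4, 0.2]
opening: 0.166
finger_force: 30.0
```

```bash
python3 - <<'E'
from plan import *
for i in range(3): st();cams.snapshot("top")
E
```

```text
18.55 [0.4931 0.164  0.1549] [-179.95    0.     98.38] [-2.1 -0.4  0.2] [-0.2   0.3  -0.08] 15.8 30.0
18.6 [0.493  0.164  0.1549] [-179.95    0.     98.38] [-1.6 -1.   0.8] [-0.22  0.36 -0.03] 16.1 30.0
18.65 [0.4931 0.164  0.1549] [-179.95    0.     98.38] [-2.  -0.9  0.7] [-0.22  0.4  -0.08] 16.0 30.0
```

>>> {"method": "move_arm", "body": {"motion": [[0, -0.0005, 0.0005, 0, 0, 0, 5], [0, 0, 0.0006, 0, 0, 0, 5], [0, 0, 0.0006, 0, 0, 0, 5], [0, 0, 0.0006, 0, 0, 0, 5], [0, 0, 0.0006, 0, 0, 0, 5], [0, 0, 0, 0, 0, 0, 5], [0, 0, 0, 0, 0, 0, 5], [0, 0, 0, 0, 0, 0, 5]]}}

```text
t: 19.5
tool_pos: [0.4933, 0.164, 0.1538]
eef_rot: [180.0, 0.0, 98.4]
force: [-1.6, -1.8, 2.1]
opening: 0.162
finger_force: 30.0
```

```bash
python3 - <<'E'
from plan import *
for i in range(3): st();cams.snapshot("top")
E
```

```text
19.5 [0.4933 0.164  0.1538] [1.7998e+02 1.0000e-02 9.8380e+01] [-1.6 -1.8  2.1] [-0.23  0.2  -0.05] 15.4 30.0
19.55 [0.4933 0.164  0.1538] [179.97   0.    98.38] [-1.3 -1.6  1.4] [-0.24  0.14 -0.04] 15.9 30.0
19.6 [0.4933 0.1639 0.1538] [1.7997e+02 1.0000e-02 9.8380e+01] [-0.7 -1.   2. ] [-0.21  0.16 -0.08] 15.9 30.0
```

>>> {"method": "move_arm", "body": {"motion": [[0, 0, 0.0006, 0, 0, 0, 5], [0, 0, 0.0006, 0, 0, 0, 5], [0, 0, 0.0006, 0, 0, 0, 5], [0, 0, 0, 0, 0, 0, 5], [0, 0, 0, 0, 0, 0, 5], [0, 0, 0, 0, 0, 0, 5], [0, 0, 0, 0, 0, 0, 5], [0, 0, 0, 0, 0, 0, 5]]}}

```text
t: 20.45
tool_pos: [0.4937, 0.164, 0.1538]
eef_rot: [179.9, 0.0, 98.4]
force: [-1.8, -1.4, 5.9]
opening: 0.168
finger_force: 30.0
```

```bash
python3 - <<'E'
from plan import *
for i in range(3): st();cams.snapshot("top")
E
```

```text
20.45 [0.4937 0.164  0.1538] [179.92   0.    98.38] [-1.8 -1.4  5.9] [-0.37  0.35 -0.  ] 16.0 30.0
20.5 [0.4937 0.164  0.1538] [179.92   0.    98.38] [-1.8 -2.6  5.6] [-0.4   0.39 -0.04] 15.9 30.0
20.55 [0.4937 0.164  0.1538] [179.92   0.    98.38] [-2.8 -1.1  7. ] [-0.33  0.36 -0.04] 15.8 30.0
```

>>> {"method": "move_arm", "body": {"motion": [[-0.0006, -0.0005, 0.0006, 0, 0, 0, 5], [0, 0, 0.0006, 0, 0, 0, 5], [0, 0, 0.0006, 0, 0, 0, 5], [0, 0, 0.0006, 0, 0, 0, 5], [0, 0, 0, 0, 0, 0, 5], [0, 0, 0, 0, 0, 0, 5], [0, 0, 0, 0, 0, 0, 5], [0, 0, 0, 0, 0, 0, 5]]}}

```text
t: 21.4
tool_pos: [0.4941, 0.1641, 0.1538]
eef_rot: [179.8, -0.0, 98.4]
force: [-2.1, -0.4, 8.4]
opening: 0.165
finger_force: 30.0
```

```bash
python3 - <<'E'
from plan import *
for i in range(3): st();cams.snapshot("top")
E
```

```text
21.4 [0.4941 0.1641 0.1538] [ 1.7983e+02 -3.0000e-02  9.8380e+01] [-2.1 -0.4  8.4] [-0.26  0.59 -0.04] 15.7 30.0
21.45 [0.4941 0.1641 0.1538] [ 1.7983e+02 -3.0000e-02  9.8380e+01] [-1.4 -1.6 10.2] [-0.26  0.62 -0.05] 15.7 30.0
21.5 [0.4941 0.1641 0.1538] [ 1.7982e+02 -3.0000e-02  9.8380e+01] [-2.3 -0.3  9.5] [-0.23  0.57  0.  ] 15.6 30.0
```

It's on the stop: no motion with 14 N net. I'll unload, open and retreat.

>>> {"method": "move_arm", "body": {"motion": [[0, -0.0006, -0.001, 0, 0, 0, 5], [0, -0.0004, -0.001, 0, 0, 0, 5], [0, 0, -0.001, 0, 0, 0, 5], [0, 0, 0, 0, 0, 0, 5], [0, 0, 0, 0, 0, 0, 20], [0, 0, 0, 0, 0, 0, 25], [0, 0, 0, 0, 0, 0, 35], [0, 0, 0, 0, 0, 0, 50]]}}

```text
t: 22.35
tool_pos: [0.4918, 0.1634, 0.1522]
eef_rot: [-179.9, 0.0, 98.4]
force: [0.6, 0.1, -0.8]
opening: 0.375
finger_force: 0.0
```

>>> {"method": "move_arm", "body": {"motion": [[0, 0, 0, 0, 0, 0, 60], [0, 0, 0, 0, 0, 0, 60], [0, 0, 0, 0, 0, 0, 60], [0, 0, 0, 0, 0, 0, 60], [0, 0, 0, 0, 0, 0, 60], [0, 0, -0.004, 0, 0, 0, 60], [0, 0, -0.01, 0, 0, 0, 60], [0, 0, -0.02, 0, 0, 0, 60]]}}

```text
t: 23.15
tool_pos: [0.4919, 0.1635, 0.1699]
eef_rot: [-179.9, 0.0, 98.4]
force: [-0.2, -0.0, 0.3]
opening: 0.631
finger_force: 0.0
```

>>> {"method": "move_arm", "body": {"motion": [[0, 0, -0.04, 0, 0, 0, 60], [0, 0, -0.05, 0, 0, 0, 60], [0, 0, -0.05, 0, 0, 0, 60], [0, 0, -0.05, 0, 0, 0, 60], [-0.06, 0, -0.04, 0, 0, 0, 60], [-0.09, 0, -0.03, 0, 0, 0, 60], [-0.09, 0, 0, 0, 0, 0, 60], [-0.09, 0, 0, 0, 0, 0, 60]]}}

```text
t: 23.95
tool_pos: [0.5169, -0.0011, 0.3025]
eef_rot: [179.8, 0.0, 98.4]
force: [1.6, -0.1, -0.1]
opening: 0.629
finger_force: 0.0
```

>>> {"method": "move_arm", "body": {"motion": [[-0.09, 0, 0, 0, 0, 0, 60], [-0.09, 0, 0, 0, 0, 0, 60], [-0.06, 0, 0, 0, 0, 0, 60], [-0.02, 0, 0, 0, 0, 0, 60], [0, 0, 0, 0, 0, 0, 60], [0, 0, 0, 0, 0, 0, 60], [0, 0, 0, 0, 0, 0, 60], [0, 0, 0, 0, 0, 0, 60]]}}

```text
t: 24.75
tool_pos: [0.5354, -0.127, 0.3002]
eef_rot: [180.0, -0.0, 98.5]
force: [0.0, 0.4, -0.1]
opening: 0.634
finger_force: 0.0
```

```bash
python3 - <<'E'
from plan import *
st()
g=cams.snapshot("scene")["frame"][:,:,::-1];t=cams.snapshot("top")["frame"][:,:,::-1]
a=cv2.resize(g[180:320,170:300],None,fx=4.2,fy=4.2,interpolation=cv2.INTER_CUBIC)[:580,:540]
b=cv2.resize(t[60:290,80:380],None,fx=.85,fy=.85)
c=np.zeros((580,796,3),np.uint8);c[:,:540]=a;c[:b.shape[0],541:541+b.shape[1]]=b[:,:255]
cv2.imwrite("pics/end.png",c)
E
```

```text
24.75 [ 0.5354 -0.127   0.3002] [179.99  -0.    98.49] [ 0.   0.4 -0.1] [-0.04 -0.09  0.03] 60.3 0.0
```

View pics/end.png

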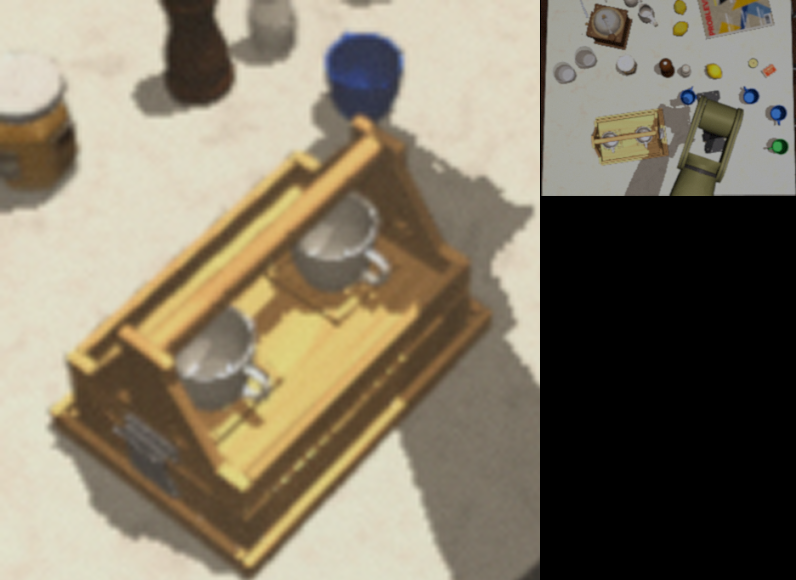

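The tray sits flush with its clip engaged at about (145,455). Both cups stand in their wells at (210,355) and (335,240), and the bystanders have not moved. I'll hand in.

```bash
python3 -c "
from workcell import ctrl
print(ctrl.sign_off())"
```

```text
the job is handed in; nothing more can be done
None
```

The cup tray is stacked on the bottom tray between the clips, stopped at rail height 0.159 m, with both cups standing, the gripper clear and the things around it untouched; it was handed in at about 25 s.

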